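# Measure a parcel on the bench measuring fence

### The arm

A 6-joint arm with a two-finger parallel gripper is mounted at the origin on a cart in front of the work surface, level with it; the furniture and walls round the work are solid. World frame = base frame: x ahead of the robot, y to its left, z up, the work surface at z = 0. Lengths are in m, angles in rad, forces in N, time in s.
With the tool pointing down it reaches from about 0.35 to 0.925 m from the base axis. Payload 6.4 kg.
Tool frame: the origin (TCP) lies on the front face of the gripper's body, between the roots of the fingers; the fingertips stand 73 mm ahead of it and the grasp point (between the pads) lies 54 mm ahead of it; z points along the fingers, y is the line along which they close (so a half turn about z gives the same grasp; the last joint's range is limited). The gripper opens to 85 mm and grips with 20 to 120 N. Pads are 22 mm wide; open, the fingers measure 114 mm over their backs; the gripper's body (76 mm by 85 mm) begins 54 mm behind the grasp point. The pads swing forward as they close: fully open they stand 13 mm farther back than shut.
Start: joints at [-1.319, 0.245, 1.558, -0, 1.339, -0.174], TCP at [0.268, -0.592, 0.304] pointing down, gripper open.
Joint ranges: [-3.13, 3.13], [-1.02, 2.26], [0.13, 2.54], [-0.95, 4.09], [0.21, 2.88], [-2.74, 2.74]. Speed limits (rad/s): [2.57, 2.57, 3.14, 3.14, 3.14, 3.14].

### API

Orientations are given as a unit quaternion [x, y, z, w].
In Python, from rig import robot, optics, find_in gives the robot as it stands. The module is installed in compiled form; this text tells all that it offers.
- The arm moves only by the tool send_rows, never from a script. Its argument "targets" is one flat list of numbers, 7 for each row, row after row: the shift along the tool's x, y, z each as a share of 600 mm, from -1 to 1, then the turn, a rotation vector about the tool's x, y, z each as a share of 45 degrees, from -1 to 1, then the opening, from -1 (shut) to 1 (fully open). In form: [x, y, z, wx, wy, wz, claw, x, y, z, wx, wy, wz, claw, ...]. A call has exactly 5 rows; each row shifts and turns the commanded pose from where the row before left it, along the tool's axes as they then stand; what a row does not reach is not made up. A row lasts 1/10 s, in which the tool goes at most 50 mm and 8.59 degrees, less where a joint would pass 70% of its speed; a pose out of reach is approached as far as the arm can. A call with a number of a shift or a turn outside -1 to 1 is refused whole. A call with a gripper value outside its range is refused whole. The fingers move at their own pace and stop on an object; the grip force is fixed at half the most. Time passes only in rows, so rows that do not move let the fingers close, or fill a call up. It gives the time, the measured TCP pose, the force, the opening and the grip force at its end, in the units of the state.
- robot.get_obs(): the state, without advancing time (a new reading comes with each control period).
- optics.grab_frame(name): name is "scene" or "top"; returns (picture, depth): 420x560x3 uint8, red, green, blue; 420x560 float32, m along the optical axis (not along the pixel's ray), 0 where there is no reading.
- optics.calibration(name): a dict with "fx", "fy", "cx", "cy" (pixels), "pose" (4x4, takes a point from camera to world coordinates). Camera axes: x right, y up, looking along -z (the intrinsics and any distortion apply to the point x, -y, -z); pixel columns grow to the right and rows downward; lengths in m; the calibration is good to about 2 mm. A picture is of the moment at which its call begins. calibration takes no time and is no camera call.
- robot.close_job(): hands the job in; it is judged then, once.
Trained networks look in the newest picture that a camera, given by its name, has taken for a name from the list of things; names that differ only in an ending like _2 or _b are one class to them, and where a whole thing is asked for, a point or a joint stands for the part that bears it (a point fixed in the world has none). Each returns a list of dicts, best first, with "score" (0 to 1); they miss things now and then, are a little off and sometimes report something else, mostly with a low value. They report only what shows in the picture. A call takes as long as a camera call.
- find_in(query, camera): "xy" ([column, row] as shares, 0 to 1, of the picture: columns of its width, rows of its height, amid what is visible of it).
The state is a dict: "time": time; "joints": joint angles; "qd": joint speeds; "joint_torque": joint torques, N m; "tool_pos": TCP position; "ee_rot": TCP orientation; "wrist_force": force on the tool from outside, world axes, zero at the start; "ft_torque": the same for the moment, N m; "finger_gap": finger opening in m; "finger_force": force on a finger pad.
Only numpy, scipy, OpenCV 4.12 (cv2) and the standard library are available. Lean on these libraries where they do the work, as an engineer would, in place of code of your own. Each camera call takes 0.05 s, during which the arm holds its last target. There are 200 camera calls.

### The job

Set up the flat grey parcel in front of the measuring fence for measuring its length: push it across the table, long side along the ruled fence, until it sits flush in the corner against both the long fence and the short end stop, with the sliding stop pushed along the fence until its blade rests against the parcel's free end. Only push, with the fingertips or the outside of the fingers: do not lift or tip the parcel, do not take the blade between the fingers, and leave the other things on the table where they are.

Things in the scene. Friction and masses are not known exactly. Their poses are not given: they have to be found in the camera images.
- parcel: flat grey cardboard parcel, 143 x 204 x 47 mm, about 0.2 kg, loose on the table in front of the fence. Origin: centre of its underside; y axis along the 204 mm length, x along the 143 mm width, z up. It starts up to 0.3 rad askew to the fence and is too wide to grasp from above.
- fence_corner (a point): inner corner of the bare aluminium measuring fence screwed to the table, at table height. x: away from the robot, square to the long fence, whose front face is the plane x = 0; y: along the long fence, towards the end stop at the left, whose inner face is the plane y = 0. The parcel belongs at negative x and y, in the angle between them.
- fence: the whole fence, same origin and axes as fence_corner. Long fence: 36 mm high, 44 mm deep, from y = 0 to y = -505 mm, a white scale with black ticks every 10 mm on top. End stop: 36 mm high, 20 mm thick, from the long fence out to x = -146 mm. Flanges 4 mm high lie outside both.
- stop (a joint): travel of the sliding stop along the long fence, in m: 0 with the blade's measuring face 420 mm from the end stop's face, growing as it is pushed towards the end stop (gap = 0.420 - value); range 0 to 0.36. It runs stiffly (about 2 N of friction) and stays where it is left.
- blade_mid (a point): centre of the sliding stop's steel blade, a plate 8 mm thick in y, 120 mm long in x (square to the long fence, +x end at the fence) and 43 mm high (top 46.5 mm above the table); axes as fence_corner. Measuring face: y = +4 mm. On the -y side, a bracket lies along the fence line and a black saddle 61 mm high rides on the fence; push there on the blade's outer two thirds.
- small_parcel: small brown cardboard parcel, 92 x 135 x 65 mm; origin at the centre of its underside; stays where it is
- stapler: red and black desk stapler, 36 x 150 x 53 mm; origin at the centre of its underside; stays where it is
- glue_stick: upright glue stick with a purple cap, 26 mm across, 96 mm high; origin at the centre of its underside; stays where it is
- rubber_stamp: wooden-handled rubber stamp, 27 x 62 x 75 mm; origin at the centre of its underside; stays where it is
- calculator: grey pocket calculator lying flat, 140 x 85 x 18 mm; origin at the centre of its underside; stays where it is
- moistener: upright green moistener bottle with a white cap near the table's left edge, 33 mm across, 95 mm high; origin at the centre of its underside; stays where it is

How it is judged:
At the end, for the whole second after the job is handed in: The parcel lies flat and still, its long side along the long fence (within 0.02 rad), its long face within about 3.5 mm of the long fence and its end within about 3.5 mm of the end stop, and the sliding stop's blade stands within about 3.5 mm of touching the parcel's other end (x of parcel in the frame of fence_corner between -0.075 and -0.068 m and y of parcel in the frame of fence_corner between -0.1055 and -0.0985 m and angle between the y axis of parcel and the y axis of fence_corner, either way round below 0.02 rad and value of joint stop between 0.2125 and 0.2195 m and height (world z) of parcel below 0.004 m and angle between parcel's own z axis and vertical below 0.03 rad and linear speed of parcel below 0.01 m/s and angular speed of parcel below 0.05 rad/s).
It fails at once if the parcel was lifted or tipped (height (world z) of parcel above 0.012 m or angle between parcel's own z axis and vertical above 0.15 rad).
It fails at once if the blade of the sliding stop was taken between the fingers (y of the grasp point in the frame of blade_mid between -0.004 and 0.004 m and x of the grasp point in the frame of blade_mid between -0.056 and 0.056 m and z of the grasp point in the frame of blade_mid below 0.018 m).
It fails at once if another thing on the table was moved (distance of any of small_parcel, stapler, glue_stick, rubber_stamp, calculator, moistener from where it was at the start of the episode above 0.015 m).
It also fails if it takes over 53 s, if anything falls off the work surface, if the arm or the gripper's body presses on something with over 40 N, if the wrist force passes 120 N, or if a joint passes its speed limit or range.

## Working session

There is one attempt and no reset: what is moved stays moved. The work goes in short steps, Python scripts to look and compute and a tool call to move; the robot and the scene stay as the last step left them, time stands still between calls to the robot, and variables do not carry over. Pictures are saved under pics/ and viewed, at most 10 in all, crops included, and the job is handed in when it is done.

Besides the shell and the picture viewer there is one more tool, called after ">>>" as name(argument=value, ...) on one line, values as JSON. send_rows: Moves the arm, as the interface text tells. Shift numbers are shares of 600 mm and turn numbers shares of 45 degrees, none past 1 either way. Its arguments: {"type":"object","properties":{"targets":{"type":"array","items":{"type":"number"}}},"required":["targets"]}

```bash
mkdir -p pics; cat > h.py <<'E'
import numpy as np, cv2
from rig import robot, optics, find_in
from scipy.spatial.transform import Rotation as R
def cloud(name):
    im,d=optics.grab_frame(name); c=optics.calibration(name)
    v,u=np.mgrid[0:420,0:560]
    P=np.stack([(u-c['cx'])/c['fx']*d,-(v-c['cy'])/c['fy']*d,-d],-1)
    T=np.array(c['pose']); W=P@T[:3,:3].T+T[:3,3]; W[d==0]=np.nan
    return im,W
E
python3 - <<'E'
from h import *
o=robot.get_obs();print(o['time'],o['tool_pos'],o['ee_rot'],o['finger_gap'])
ims=[]
for n in('top','scene'):
    im,W=cloud(n);cv2.imwrite(f'pics/{n}0.png',im[:,:,::-1]);np.save(f'{n}0.npy',W)
    for q in ['parcel','fence','stop','small_parcel','stapler','glue_stick','rubber_stamp','calculator','moistener']:
        for r in find_in(q,n)[:1]:
            c,w=int(r['xy'][0]*560),int(r['xy'][1]*420);print(n,q,round(r['score'],2),c,w,W[w,c].round(3))
E
```

```text
0.0 [ 0.26838966 -0.59154957  0.30277638] [ 9.77421725e-01  2.11295640e-01 -2.48066190e-05 -9.60548816e-04] 0.08569113999410924
top parcel 0.84 217 212 [0.543 0.164 0.041]
top fence 0.7 240 163 [0.698 0.099 0.033]
top stop 0.57 295 166 [ 0.686 -0.07   0.043]
top small_parcel 0.96 396 201 [ 0.573 -0.367  0.058]
top stapler 0.59 369 284 [ 0.33  -0.279  0.048]
top rubber_stamp 0.74 312 258 [ 0.402 -0.114  0.077]
top calculator 0.57 348 237 [ 0.471 -0.228  0.017]
top moistener 0.72 133 242 [0.446 0.392 0.095]
scene fence 0.92 310 194 [0.674 0.003 0.029]
scene stop 0.62 326 202 [ 0.637 -0.069  0.034]
scene small_parcel 0.56 428 235 [ 0.54  -0.392  0.059]
scene stapler 0.64 358 279 [ 0.324 -0.295  0.034]
scene glue_stick 0.94 412 258 [ 0.422 -0.386  0.059]
scene rubber_stamp 0.7 304 245 [ 0.4  -0.12  0.03]
scene calculator 0.83 358 248 [ 0.47  -0.238  0.016]
```

View pics/top0.png

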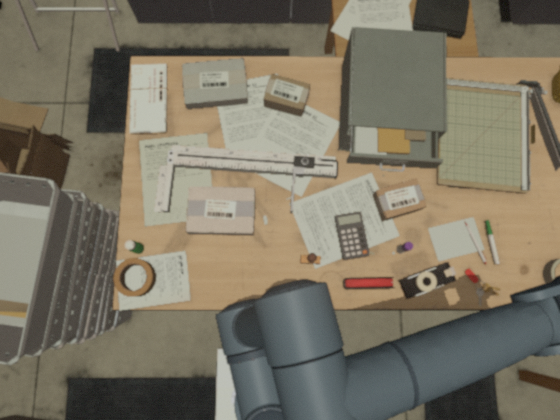

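View pics/scene0.png

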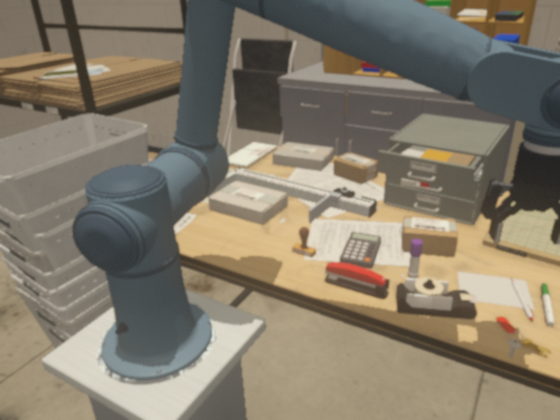

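The top view shows the fence from about (170,160) to (337,168). The end stop is at column 165, the blade at column 294 (rows 165–210), and the parcel near (221,211). Next I'll fit each of these from depth.

```bash
python3 - <<'E'
from h import *
W=np.load('top0.npy');im=cv2.imread('pics/top0.png')
print('table z',np.nanmedian(W[250:300,200:230,2]))
def rect(lo,hi,r0,r1,c0,c1,tag):
    m=np.zeros((420,560),bool);m[r0:r1,c0:c1]=True
    m&=(W[...,2]>lo)&(W[...,2]<hi)
    n,l,s,c=cv2.connectedComponentsWithStats(m.astype(np.uint8))
    k=1+np.argmax(s[1:,4]);p=W[l==k][:,:2].astype(np.float32)
    q=cv2.minAreaRect(p*1000);print(tag,s[k],q,'z',np.median(W[l==k][:,2]))
    print(cv2.boxPoints(q).round(0).tolist())
    return l==k
rect(.025,.06,182,240,180,262,'parcel')
rect(.02,.05,140,181,172,292,'fence')
rect(.015,.05,172,214,150,184,'endstop')
rect(.03,.06,178,216,284,304,'blade')
rect(.05,.075,150,180,285,330,'saddle')
np.set_printoptions(linewidth=250)
print((W[174:216:3,284:304,2]*1000).round())
print((W[150:180:2,230,:]*1000).round())
cv2.imwrite('pics/c.png',cv2.resize(im[135:250,120:350],None,fx=3.45,fy=3.45,interpolation=cv2.INTER_CUBIC))
E
```

```text
table z -0.0019199541793821773
parcel [ 186  187   69   48 3163] ((549.916259765625, 156.05287170410156), (203.48458862304688, 142.1381072998047), 89.33702850341797) z 0.04424183135874382
[[478.0, 55.0], [620.0, 53.0], [622.0, 257.0], [480.0, 259.0]]
fence [ 172  151  120   26 1788] ((700.2963256835938, 125.60162353515625), (78.59239959716797, 367.1573486328125), 0.29600074887275696) z 0.034023623812487136
[[660.0, 309.0], [662.0, -58.0], [741.0, -58.0], [739.0, 309.0]]
endstop [161 172  13  40 317] ((612.1726684570312, 321.8744201660156), (22.171998977661133, 126.4843978881836), 86.23705291748047) z 0.033024576004028416
[[548.0, 315.0], [675.0, 307.0], [676.0, 329.0], [550.0, 337.0]]
blade [290 178   5  34  94] ((597.0662841796875, -59.623592376708984), (7.930872440338135, 102.96281433105469), 85.89630126953125) z 0.044462675195997337
[[545.0, -60.0], [648.0, -67.0], [649.0, -59.0], [546.0, -52.0]]
saddle [299 158  11   9  51] ((696.6232299804688, -96.39144897460938), (31.06703758239746, 23.756229400634766), 82.9822769165039) z 0.054866315145650546
[[683.0, -110.0], [707.0, -113.0],
[... 766 characters left out ...]
 -4. -2.  4.]
 [-7.  0.  1. -7. -0. -4. 11. 49. 44. -4. -1. -2. -2.  3. -2.  1. -3. -3. -2. -6.]
 [-6.  1. -7. nan  0. -6. 41. 46. 50. -7. -2. -3. -2. -3. -3. -2. -4.  0. -1. -1.]
 [ 2.  2.  4. -3. -7. -1. 45. 44. 46. -4. -0. -1.  5. -2. -3. -0. -3. -5. -2. -4.]
 [ 1.  1. -1. -2.  3.  1. 42. 50. 40. -2. -2. -3.  0. -5. -5. -8.  0. -6.  1. -3.]
 [-3. -4. -3. -3. -3. -6.  6.  9. -5. -6. -2. -0. -6. -4. -0. -7. -2. -1. -3. -3.]]
[[751. 134.   3.]
 [743. 133.   5.]
 [737. 133.   4.]
 [720. 130.  35.]
 [712. 129.  40.]
 [708. 130.  32.]
 [699. 129.  41.]
 [693. 129.  38.]
 [689. 130.  31.]
 [684. 130.  27.]
 [681. 131.  15.]
 [680. 133.  -3.]
 [673. 132.  -1.]
 [666. 132.  -0.]
 [661. 132.  -2.]]
```

View pics/c.png

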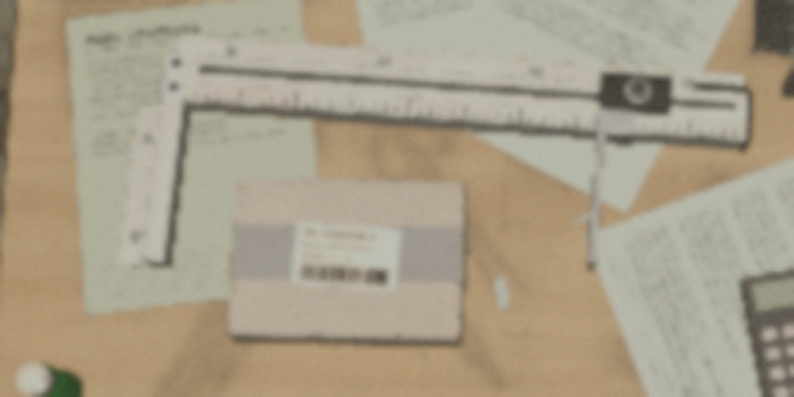

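```bash
python3 - <<'E'
from h import *
W=np.load('top0.npy')
def line(r0,r1,c0,c1,lo=.008,hi=.028):
    p=W[r0:r1,c0:c1].reshape(-1,3);p=p[(p[:,2]>lo)&(p[:,2]<hi)][:,:2].astype(np.float32)
    vx,vy,x,y=cv2.fitLine(p,cv2.DIST_HUBER,0,.001,.001).ravel();return np.array([x,y]),np.array([vx,vy]),len(p)
a,u,n=line(158,182,180,285);b,v,m=line(176,206,164,182)
print(a,u,n,b,v,m,np.arctan2(u[0],u[1]),np.arctan2(v[1],v[0]))
t=np.linalg.solve(np.c_[u,-v],b-a);c=a+u*t[0];print('corner',c)
u=u*np.sign(u[1]);ang=np.arctan2(-u[0],u[1]);Rf=np.array([[np.cos(ang),-np.sin(ang)],[np.sin(ang),np.cos(ang)]])
f=lambda p:(np.array(p)-c)@Rf
print('parcel',f([.550,.156]),'blade ends',f([.545,-.056]),f([.648,-.063]))
o=robot.get_obs();print('tcp',f(o['tool_pos'][:2]))
# start of push: fence coords
x0=f([.550,.156]);g=c+Rf@(np.array([-.143/2*0+x0[0]-.0715-.035,x0[1]]));print('tcp target',g, 'yaw',ang)
# rows in start tool frame
h=2*np.arctan2(o['ee_rot'][1],o['ee_rot'][0]);X=np.array([np.cos(h),np.sin(h)]);Y=np.array([np.sin(h),-np.cos(h)])
d=g-o['tool_pos'][:2];print('shift tool xy share',d@X/.6,d@Y/.6,'turn z deg',np.degrees(h-ang))
E
```

```text
[0.6844479  0.16721864] [0.07079071 0.9974912 ] 214 [0.61513376 0.31210616] [ 0.99650174 -0.08357222] 52 0.07084997 -0.083669804
corner [0.6942594  0.30547023]
parcel [-0.13331638 -0.15930746] blade ends [-0.12329621 -0.37112954] [-0.02005908 -0.37082054]
tcp [-0.36117345 -0.92533718]
tcp target [0.44376719 0.16353921] yaw -0.07084997
shift tool xy share 0.7861337882560177 -1.0261129677884173 turn z deg 28.45455281491718
```

>>> send_rows(targets=[0.049,-0.064,0,0,0,0,1,0.049,-0.064,0,0,0,0,1,0.049,-0.064,0,0,0,0,1,0.049,-0.064,0,0,0,0,1,0.049,-0.064,0,0,0,0,1])

```text
time: 1.5
tool_pos: [0.3231, -0.3546, 0.3039]
ee_rot: [0.977, 0.211, 0.0, 0.0]
wrist_force: [2.0, 0.1, 0.7]
finger_gap: 0.0856
finger_force: 0.0
```

>>> send_rows(targets=[0.049,-0.064,0,0,0,0,1,0.049,-0.064,0,0,0,0,1,0.049,-0.064,0,0,0,0,1,0.049,-0.064,0,0,0,0,1,0.049,-0.064,0,0,0,0,1])

```text
time: 2.0
tool_pos: [0.3776, -0.119, 0.3042]
ee_rot: [0.978, 0.211, 0.001, 0.0]
wrist_force: [0.8, 0.4, -0.1]
finger_gap: 0.0856
finger_force: 0.0
```

>>> send_rows(targets=[0.049,-0.064,0,0,0,0,1,0.049,-0.064,0,0,0,0,1,0.049,-0.064,0,0,0,0,1,0.049,-0.064,0,0,0,0,1,0.049,-0.064,0,0,0,0,1])

```text
time: 2.5
tool_pos: [0.4322, 0.117, 0.3044]
ee_rot: [0.977, 0.212, 0.001, 0.0]
wrist_force: [0.8, 0.1, -0.2]
finger_gap: 0.0856
finger_force: 0.0
```

>>> send_rows(targets=[0,0,0,0,0,0.158,1,0,0,0,0,0,0.158,1,0,0,0,0,0,0.158,1,0,0,0,0,0,0.158,1,0,0,0,0,0,0,1])

```text
time: 3.0
tool_pos: [0.4322, 0.1148, 0.304]
ee_rot: [0.999, -0.035, 0.0, 0.0]
wrist_force: [-0.4, 0.3, -0.2]
finger_gap: 0.0855
finger_force: 0.0
```

```bash
cat >> h.py <<'E'
C=np.array([.6942594,.30547023]);A=-.073
Rf=np.array([[np.cos(A),-np.sin(A)],[np.sin(A),np.cos(A)]])
def st():
    o=robot.get_obs();r=R.from_quat(o['ee_rot']);m=r.as_matrix()
    print('t',round(o['time'],2),'fence xy mm',((o['tool_pos'][:2]-C)@Rf*1000).round(1),'z',round(o['tool_pos'][2]*1000,1),'yawerr',round(np.arctan2(m[1,0],m[0,0])-A,4),'zax',m[:,2].round(3),'F',np.round(o['wrist_force']@np.block([[Rf,np.zeros((2,1))],[np.zeros((1,2)),1]]),1),'gap',round(o['finger_gap'],3))
E
python3 -c "
from h import *
st()"
```

```text
t 3.0 fence xy mm [-247.5 -209.2] z 304.0 yawerr 0.0029 zax [ 0. -0. -1.] F [-0.4  0.2 -0.2] gap 0.086
```

>>> send_rows(targets=[0,-0.042,0.05,0,0,0,1,0,-0.042,0.05,0,0,0,1,0,0,0.08,0,0,0,1,0,0,0.08,0,0,0,1,0,0,0.08,0,0,0,1])

```text
time: 3.5
tool_pos: [0.4359, 0.1653, 0.0987]
ee_rot: [0.999, -0.034, 0.001, -0.0]
wrist_force: [0.8, -0.5, -0.1]
finger_gap: 0.0852
finger_force: 0.0
```

>>> send_rows(targets=[0,0,0.02,0,0,0,1,0,0,0.012,0,0,0,1,0.02,0,0,0,0,0,1,0.02,0,0,0,0,0,1,0.02,0,0,0,0,0,1])

```text
time: 4.0
tool_pos: [0.4745, 0.1626, 0.0831]
ee_rot: [0.999, -0.035, 0.002, -0.0]
wrist_force: [-3.6, 1.1, 2.1]
finger_gap: 0.0851
finger_force: 1.3
```

```bash
python3 -c "
from h import *
st()"
```

```text
t 4.0 fence xy mm [-208.8 -158.5] z 83.1 yawerr 0.0027 zax [ 0.004  0.001 -1.   ] F [-3.6  0.8  2.1] gap 0.085
```

>>> send_rows(targets=[0.015,0,0,0,0,0,1,0.015,0,0,0,0,0,1,0.015,0,0,0,0,0,1,0.015,0,0,0,0,0,1,0.015,0,0,0,0,0,1])

```text
time: 4.5
tool_pos: [0.5171, 0.1593, 0.0806]
ee_rot: [0.999, -0.035, -0.0, 0.0]
wrist_force: [-3.0, -1.0, 2.0]
finger_gap: 0.0852
finger_force: 1.5
```

>>> send_rows(targets=[0.004,0,0,0,0,0,1,0.004,0,0,0,0,0,1,0.004,0,0,0,0,0,1,0.002,0,0,0,0,0,1,0,0,0,0,0,0,1])

```text
time: 5.0
tool_pos: [0.525, 0.1587, 0.0806]
ee_rot: [0.999, -0.035, 0.0, -0.0]
wrist_force: [-0.1, 0.3, -0.6]
finger_gap: 0.0854
finger_force: 0.3
```

```bash
cat >> h.py <<'E'
def rect(W,lo,hi,x,y,tag):
    F=(W[...,:2]-C)@Rf*1000
    m=(W[...,2]>lo)&(W[...,2]<hi)&(F[...,0]>x[0])&(F[...,0]<x[1])&(F[...,1]>y[0])&(F[...,1]<y[1])
    n,l,s,c=cv2.connectedComponentsWithStats(m.astype(np.uint8));k=1+np.argmax(s[1:,4])
    q=cv2.minAreaRect(F[l==k].astype(np.float32));print(tag,np.round(q[0],1),np.round(q[1],1),round(q[2],2))
E
python3 -c "
from h import *
st()
im,W=cloud('top');cv2.imwrite('pics/top1.png',cv2.resize(im[135:250,120:350,::-1],None,fx=3.45,fy=3.45))
rect(W,.039,.052,(-240,0),(-300,0),'parcel')"
```

```text
t 5.0 fence xy mm [-158.1 -158.7] z 80.6 yawerr 0.0026 zax [ 0.001 -0.    -1.   ] F [-0.1  0.2 -0.6] gap 0.085
parcel [ -75.6 -163. ] [203.7 139.4] 88.45
```

View pics/top1.png

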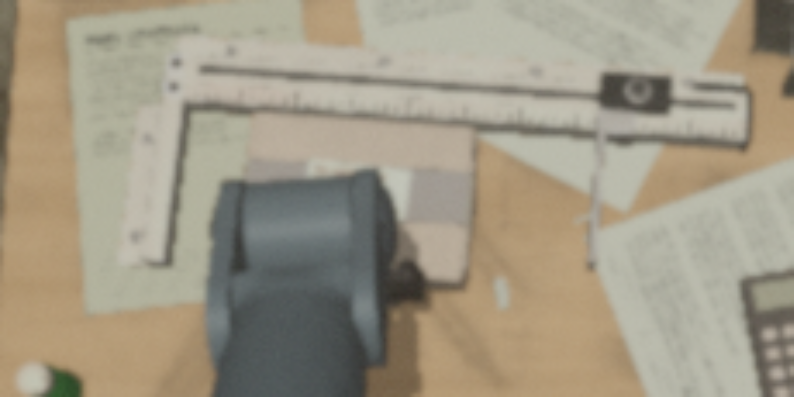

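The parcel is aligned, with its far edge just short of the fence (crop row 115). I'll push a bit more until the force shows contact.

>>> send_rows(targets=[0.003,0,0,0,0,0,1,0.002,0,0,0,0,0,1,0.002,0,0,0,0,0,1,0,0,0,0,0,0,1,0,0,0,0,0,0,1])

```text
time: 5.55
tool_pos: [0.5293, 0.1584, 0.0807]
ee_rot: [0.999, -0.035, 0.0, -0.0]
wrist_force: [-0.3, -0.3, 0.9]
finger_gap: 0.0853
finger_force: 0.3
```

>>> send_rows(targets=[0.002,0,0,0,0,0,1,0.002,0,0,0,0,0,1,0,0,0,0,0,0,1,0,0,0,0,0,0,1,0,0,0,0,0,0,1])

```text
time: 6.05
tool_pos: [0.5309, 0.1583, 0.0807]
ee_rot: [0.999, -0.035, -0.001, 0.0]
wrist_force: [-5.4, 0.3, 3.3]
finger_gap: 0.0855
finger_force: 2.5
```

>>> send_rows(targets=[-0.05,0,0,0,0,0,1,0,0,-0.08,0,0,0,-1,0,0.03,-0.06,0,0,0,-1,0.02,0.075,0,0,0,0,-1,0.03,0.075,0,0,0,0,-1])

```text
time: 6.55
tool_pos: [0.525, 0.0498, 0.1669]
ee_rot: [0.999, -0.034, 0.003, 0.0]
wrist_force: [0.2, 0.5, -0.3]
finger_gap: 0.0285
finger_force: 0.0
```

>>> send_rows(targets=[0.03,0.075,0,0,0,0,-1,0.03,0.075,0,0,0,0,-1,0.03,0.075,0,0,0,0,-1,0.03,0.02,0,0,0,0,-1,0,0,0,0,0,0,-1])

```text
time: 7.05
tool_pos: [0.5874, -0.1042, 0.1656]
ee_rot: [0.999, -0.037, 0.002, 0.001]
wrist_force: [-0.1, 0.2, -0.4]
finger_gap: -0.0001
finger_force: 0.0
```

```bash
python3 -c "
from h import *
st()
im,W=cloud('top');cv2.imwrite('pics/top2.png',cv2.resize(im[135:250,120:350,::-1],None,fx=3.45,fy=3.45))
rect(W,.025,.052,(-240,-8),(-300,-10),'parcel')"
```

```text
t 7.05 fence xy mm [ -76.7 -416.4] z 165.6 yawerr -0.0009 zax [ 0.004 -0.002 -1.   ] F [-0.1  0.2 -0.4] gap -0.0
parcel [ -75.1 -162.8] [203.  134.7] 89.78
```

View pics/top2.png

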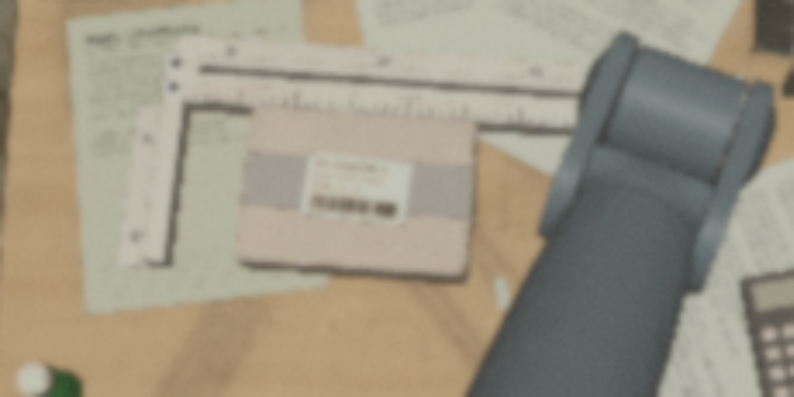

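The parcel now lies flush along the fence. Next I'll lower the closed fingers on the blade's −y side and push towards the end stop.

>>> send_rows(targets=[0,0,0.06,0,0,0,-1,0,0,0.055,0,0,0,-1,0,0,0.01,0,0,0,-1,0,-0.02,0,0,0,0,-1,0,-0.02,0,0,0,0,-1])

```text
time: 7.6
tool_pos: [0.5879, -0.0764, 0.0913]
ee_rot: [0.999, -0.035, 0.001, 0.0]
wrist_force: [-0.8, -1.5, -1.1]
finger_gap: -0.0003
finger_force: 1.0
```

>>> send_rows(targets=[0,-0.02,0,0,0,0,-1,0,-0.02,0,0,0,0,-1,0,-0.02,0,0,0,0,-1,0,-0.02,0,0,0,0,-1,0,-0.02,0,0,0,0,-1])

```text
time: 8.1
tool_pos: [0.592, -0.0165, 0.0904]
ee_rot: [0.999, -0.035, 0.001, 0.0]
wrist_force: [0.7, -2.5, 1.1]
finger_gap: 0.0001
finger_force: 1.3
```

```bash
python3 -c "
from h import *
st()
im,W=cloud('top');
rect(W,.03,.055,(-125,-20),(-400,-295),'blade')"
```

```text
t 8.1 fence xy mm [ -78.5 -328.6] z 90.4 yawerr 0.0025 zax [ 0.002 -0.    -1.   ] F [ 0.9 -2.4  1.1] gap 0.0Traceback (most recent call last):
  File "<string>", line 5, in <module>
    rect(W,.03,.055,(-125,-20),(-400,-295),'blade')
    ~~~~^^^^^^^^^^^^^^^^^^^^^^^^^^^^^^^^^^^^^^^^^^^
  File "h.py", line 18, in rect
    n,l,s,c=cv2.connectedComponentsWithStats(m.astype(np.uint8));k=1+np.argmax(s[1:,4])
                                                                     ~~~~~~~~~^^^^^^^^^
    return _wrapfunc(a, 'argmax', axis=axis, out=out, **kwds)
    return bound(*args, **kwds)
ValueError: attempt to get argmax of an empty sequence
```

>>> send_rows(targets=[0,-0.02,0,0,0,0,-1,0,-0.015,0,0,0,0,-1,0,-0.015,0,0,0,0,-1,0,-0.015,0,0,0,0,-1,0,-0.015,0,0,0,0,-1])

```text
time: 8.65
tool_pos: [0.5947, 0.0309, 0.0897]
ee_rot: [0.999, -0.035, -0.0, 0.0]
wrist_force: [0.5, -3.9, 1.8]
finger_gap: 0.0
finger_force: 2.3
```

>>> send_rows(targets=[0,-0.015,0,0,0,0,-1,0,-0.015,0,0,0,0,-1,0,-0.015,0,0,0,0,-1,0,-0.01,0,0,0,0,-1,0,-0.006,0,0,0,0,-1])

```text
time: 9.15
tool_pos: [0.5974, 0.0676, 0.0897]
ee_rot: [0.999, -0.035, 0.0, 0.0]
wrist_force: [1.0, -4.1, 2.0]
finger_gap: -0.0001
finger_force: 2.1
```

>>> send_rows(targets=[0,-0.006,0,0,0,0,-1,0,-0.003,0,0,0,0,-1,0,-0.003,0,0,0,0,-1,0,0,0,0,0,0,-1,0,0,0,0,0,0,-1])

```text
time: 9.65
tool_pos: [0.5976, 0.0744, 0.0896]
ee_rot: [0.999, -0.035, -0.0, -0.0]
wrist_force: [0.5, -1.6, -0.2]
finger_gap: 0.0
finger_force: 0.9
```

```bash
python3 -c "
from h import *
st()
im,W=cloud('top');cv2.imwrite('pics/top3.png',cv2.resize(im[135:250,120:350,::-1],None,fx=3.45,fy=3.45))
rect(W,.025,.052,(-240,-8),(-300,-5),'parcel')"
```

```text
t 9.65 fence xy mm [ -79.5 -237.5] z 89.6 yawerr 0.0022 zax [-0.     0.001 -1.   ] F [ 0.6 -1.5 -0.2] gap 0.0
parcel [-75.7 -73.8] [134.6 126.5] 0.4
```

View pics/top3.png

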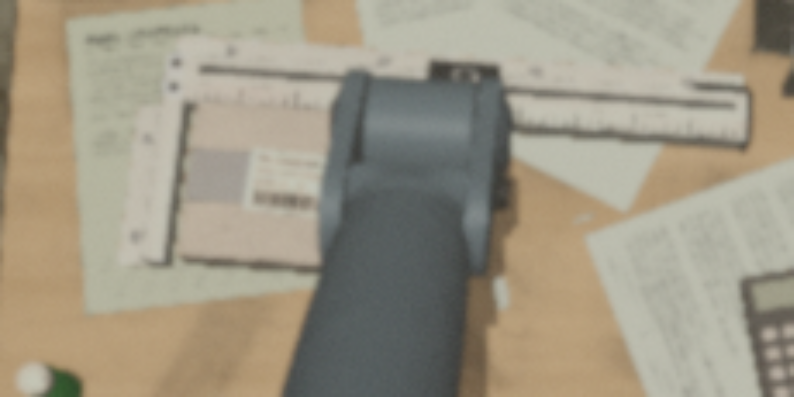

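The parcel's left edge (crop column 183) is about 8 mm short of the end stop, so I'll push on slowly until the force rises.

>>> send_rows(targets=[0,-0.005,0,0,0,0,-1,0,-0.004,0,0,0,0,-1,0,-0.002,0,0,0,0,-1,0,0,0,0,0,0,-1,0,0,0,0,0,0,-1])

```text
time: 10.2
tool_pos: [0.598, 0.081, 0.0895]
ee_rot: [0.999, -0.035, -0.0, -0.0]
wrist_force: [-0.0, -2.2, 0.5]
finger_gap: -0.0001
finger_force: 1.0
```

>>> send_rows(targets=[0,-0.003,0,0,0,0,-1,0,-0.002,0,0,0,0,-1,0,0,0,0,0,0,-1,0,0,0,0,0,0,-1,0,0,0,0,0,0,-1])

```text
time: 10.7
tool_pos: [0.5982, 0.0839, 0.0895]
ee_rot: [0.999, -0.035, -0.0, -0.0]
wrist_force: [-0.1, -2.5, -0.6]
finger_gap: 0.0003
finger_force: 1.1
```

>>> send_rows(targets=[0,-0.002,0,0,0,0,-1,0,-0.001,0,0,0,0,-1,0,0,0,0,0,0,-1,0,0,0,0,0,0,-1,0,0,0,0,0,0,-1])

```text
time: 11.2
tool_pos: [0.5983, 0.0854, 0.0895]
ee_rot: [0.999, -0.035, -0.0, 0.0]
wrist_force: [-1.2, -5.9, -0.0]
finger_gap: 0.0001
finger_force: 2.5
```

>>> send_rows(targets=[0,-0.002,0,0,0,0,-1,0,-0.001,0,0,0,0,-1,0,0,0,0,0,0,-1,0,0,0,0,0,0,-1,0,0,0,0,0,0,-1])

```text
time: 11.7
tool_pos: [0.5984, 0.0857, 0.0896]
ee_rot: [0.999, -0.035, -0.001, 0.002]
wrist_force: [-2.9, -11.9, 0.6]
finger_gap: -0.0
finger_force: 6.1
```

>>> send_rows(targets=[0,0.03,0,0,0,0,-1,0,0.01,-0.06,0,0,0,-1,0,0,-0.07,0,0,0,-1,-0.075,-0.03,0,0,0,0,-1,-0.075,-0.03,0,0,0,0,1])

```text
time: 12.2
tool_pos: [0.5108, 0.1063, 0.1701]
ee_rot: [0.999, -0.036, 0.003, -0.001]
wrist_force: [-0.7, 1.1, 0.2]
finger_gap: 0.0132
finger_force: 0.0
```

>>> send_rows(targets=[-0.065,-0.045,0,0,0,0,1,0,-0.07,0,0,0,0,1,0,-0.07,0,0,0,0,1,0,0,0.06,0,0,0,1,0,0,0.06,0,0,0,1])

```text
time: 12.7
tool_pos: [0.4798, 0.2216, 0.0966]
ee_rot: [0.999, -0.034, 0.003, -0.001]
wrist_force: [0.1, 0.4, -0.5]
finger_gap: 0.0847
finger_force: 0.0
```

```bash
python3 -c "
from h import *
st()
im,W=cloud('top');cv2.imwrite('pics/top4.png',cv2.resize(im[135:250,120:350,::-1],None,fx=3.45,fy=3.45))
rect(W,.039,.052,(-240,-8),(-300,-5),'parcel')"
```

```text
t 12.7 fence xy mm [-207.8  -99.3] z 96.6 yawerr 0.0047 zax [ 0.005  0.003 -1.   ] F [ 0.   0.4 -0.5] gap 0.085
parcel [ -75.3 -108.2] [206.3 134.7] 89.95
```

View pics/top4.png

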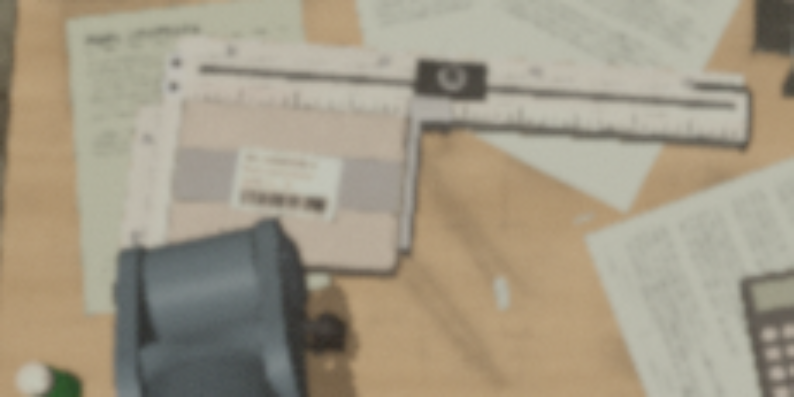

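The parcel is seated in the corner with the blade on its right end (column 405). I'll nudge it once more against the long fence to confirm.

>>> send_rows(targets=[0,0,0.026,0,0,0,1,0.03,0,0,0,0,0,1,0.03,0,0,0,0,0,1,0.015,0,0,0,0,0,1,0.008,0,0,0,0,0,1])

```text
time: 13.25
tool_pos: [0.5294, 0.2158, 0.081]
ee_rot: [0.999, -0.036, 0.001, -0.0]
wrist_force: [0.8, -0.0, 0.7]
finger_gap: 0.0853
finger_force: 0.0
```

>>> send_rows(targets=[0.003,0,0,0,0,0,1,0.003,0,0,0,0,0,1,0,0,0,0,0,0,1,0,0,0,0,0,0,1,0,0,0,0,0,0,1])

```text
time: 13.75
tool_pos: [0.5316, 0.2154, 0.08]
ee_rot: [0.999, -0.035, -0.0, 0.0]
wrist_force: [-0.3, -0.6, -0.5]
finger_gap: 0.0855
finger_force: 0.0
```

```bash
python3 -c "
from h import *
st()"
```

```text
t 13.75 fence xy mm [-155.7 -101.7] z 80.0 yawerr 0.0026 zax [-0. -0. -1.] F [-0.2 -0.7 -0.5] gap 0.085
```

>>> send_rows(targets=[0.003,0,0,0,0,0,1,0.002,0,0,0,0,0,1,0,0,0,0,0,0,1,0,0,0,0,0,0,1,0,0,0,0,0,0,1])

```text
time: 14.25
tool_pos: [0.5349, 0.2151, 0.0801]
ee_rot: [0.999, -0.035, -0.0, 0.0]
wrist_force: [-1.2, -0.1, 0.4]
finger_gap: 0.0856
finger_force: 0.1
```

>>> send_rows(targets=[0.002,0,0,0,0,0,1,0.001,0,0,0,0,0,1,0,0,0,0,0,0,1,0,0,0,0,0,0,1,0,0,0,0,0,0,1])

```text
time: 14.75
tool_pos: [0.5352, 0.2151, 0.0797]
ee_rot: [0.999, -0.036, -0.002, 0.0]
wrist_force: [-7.2, 0.2, 4.9]
finger_gap: 0.0855
finger_force: 3.5
```

```bash
python3 -c "
from h import *
st()"
```

```text
t 14.75 fence xy mm [-152.1 -101.7] z 79.7 yawerr 0.002 zax [-0.005 -0.    -1.   ] F [-7.1 -0.3  4.9] gap 0.085
```

Contact came at the same depth as before, so it's flush. I'll retreat and take a final check.

>>> send_rows(targets=[-0.02,0,0,0,0,0,1,-0.05,0,0,0,0,0,1,0,0,-0.07,0,0,0,1,-0.03,0,-0.07,0,0,0,1,0,0,-0.07,0,0,0,1])

```text
time: 15.25
tool_pos: [0.4745, 0.2193, 0.2065]
ee_rot: [0.999, -0.035, -0.001, 0.0]
wrist_force: [0.4, 0.4, -0.7]
finger_gap: 0.0854
finger_force: 0.0
```

```bash
python3 - <<'E'
from h import *
st()
im,W=cloud('top');cv2.imwrite('pics/top5.png',cv2.resize(im[135:250,120:350,::-1],None,fx=3.45,fy=3.45))
rect(W,.039,.052,(-240,-8),(-203,-5),'parcel')
rect(W,.037,.055,(-125,-30),(-225,-200),'blade')
W0=np.load('top0.npy');D=np.abs(W[...,2]-W0[...,2])
for q in ['small_parcel','stapler','glue_stick','rubber_stamp','calculator','moistener']:
    for r in find_in(q,'top')[:1]:
        c,w=int(r['xy'][0]*560),int(r['xy'][1]*420);print(q,c,w,W[w,c].round(3))
E
```

```text
t 15.25 fence xy mm [-212.9 -101.9] z 206.5 yawerr 0.0034 zax [-0.002 -0.    -1.   ] F [ 0.4  0.4 -0.7] gap 0.085
parcel [ -74.8 -103.8] [197.6 134.4] 89.68
blade [ -77.4 -205.7] [11.2 92.9] 89.82
small_parcel 398 202 [ 0.569 -0.372  0.061]
stapler 368 284 [ 0.331 -0.277  0.045]
rubber_stamp 310 256 [ 0.409 -0.109  0.068]
calculator 347 236 [ 0.475 -0.226  0.013]
moistener 129 244 [0.441 0.404 0.09 ]
```

View pics/top5.png

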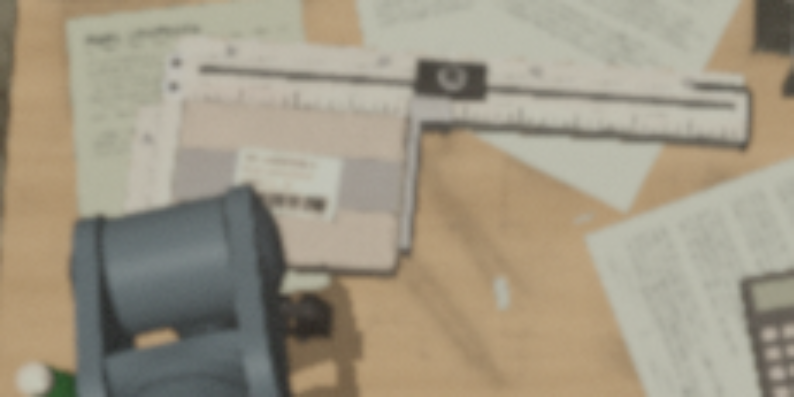

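The parcel is flush against the fence and end stop, the blade touches its free end, and nothing else has moved. Handing in.

```bash
python3 -c "
from rig import robot
print(robot.close_job())"
```

```text
the job is handed in; nothing more can be done
None
```

I handed the job in at about 15 s with the parcel flush in the corner against the long fence and end stop and the blade resting on its free end, going by push forces and the final picture; the hand-in returned no verdict.

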